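Start a water-resistance test on a loaded watch tester

ROBOT

A 7-joint arm with a two-finger parallel gripper is mounted at the origin on the work surface. World frame = base frame: x ahead of the robot, y to its left, z up, the work surface at z = 0. Lengths are in mm, angles in rad, forces in N, time in s.
With the tool pointing down it reaches from about 400 to 875 mm from the base axis. Payload 4.4 kg.
Tool frame: the origin (TCP) lies on the centre line of the jaws, within the pads' length; the fingertips stand 25 mm ahead of it and the grasp point (between the pads) lies 6 mm ahead of it (robot.tcp_to_tips is the distance from the TCP to the fingertips, in mm); z points along the fingers, y is the direction in which the jaws open and shut (so a half turn about z gives the same grasp; the last joint's range is limited). The gripper opens to 85 mm and grips with 20 to 120 N. Pads are 22 mm wide; open, the fingers measure 114 mm over their backs; the gripper's body (76 mm by 85 mm) begins 54 mm behind the grasp point. The pads swing forward as they close: fully open they stand 13 mm farther back than shut.
Start: joints at [1.256, 0.628, 0.038, 1.517, -0.027, 0.996, -0.02], TCP at [160.083, -629.993, 256.313] pointing down, gripper open.
Joint ranges: [-3.06, 3.06], [-0.37, 2.12], [-1.25, 1.32], [0.18, 2.47], [-1.1, 4.24], [0.23, 1.98], [-2.94, 2.94]. Speed limits (rad/s): [2.57, 2.57, 3.14, 3.14, 3.14, 3.14, 3.14].

INTERFACE

Orientations are given as [roll, pitch, yaw] about the fixed x, y, z axes, in that order (R = Rz(yaw) Ry(pitch) Rx(roll)).
In Python, from workcell import robot gives the robot as it stands.
- The arm moves only by the tool carry_out, never from a script. Its arguments are lists of equal length, an entry for each row: "dp": the shift along the tool's x, y, z scaled (see below), a list of three; "angular": the turn, a rotation vector about the tool's x, y, z scaled (see below), a list of three; "gripper": the opening, from -1 (shut) to 1 (fully open). A call has 1 to 10 rows; each row is the pose to reach, as a shift and turn from the pose measured when the call began, along the tool's axes at that moment, turning the shorter way round; what a row does not reach only later rows make up. The controller multiplies each number of a shift by 0.5 m and each number of a turn by 180 degrees. A row lasts 1/12 s, in which the tool goes at most 41.7 mm and 7.16 degrees, less where a joint would pass 70% of its speed; a pose out of reach is approached as far as the arm can. A call with a number of a shift or a turn outside -1 to 1 is refused whole. A call with a gripper value outside its range is refused whole. The fingers move at their own pace and stop on an object; "squeeze" is the grip in N (left out, the last holds). Time passes only in rows, so rows that repeat a pose let the fingers close. It gives the time, the measured TCP pose, the force and the opening at its end, in the units of the state.
- robot.sense(): the state, without advancing time (a new reading comes with each control period).
- robot.snapshot(name): name is "side" or "top" or "wrist"; returns a dict with "img" (400x640x3 uint8, blue, green, red), "z_map" (400x640 float32, mm along the optical axis (not along the pixel's ray), 0 where there is no reading), "camera_matrix" (3x3 intrinsics, pixels), "k1" (the pictures are not rectified: a ray, as slopes to the right and down, at radius r is drawn at 1 + k1 r^2 times it, then the intrinsics apply), "world_from_camera" (4x4, takes a point from camera to world coordinates). Camera axes: x right, y up, looking along -z (the intrinsics and any distortion apply to the point x, -y, -z); pixel columns grow to the right and rows downward; lengths in mm; the calibration is good to about 2 mm. A picture is of the moment at which its call begins.
- robot.hand_in(): hands the job in, once; it reports no verdict.
Trained networks look in a picture, given as the dict that the camera call returned (one of the last four; its "shot" number tells which), for a name from the list of things; names that differ only in an ending like _2 or _b are one class to them, and where a whole thing is asked for, a point or a joint stands for the part that bears it (a point fixed in the world has none). Each returns a list of dicts, best first, with "p" (0 to 1); they miss things now and then, are a little off and sometimes report something else, mostly with a low value. They report only what shows in the picture. A call takes as long as a camera call.
- robot.regions_of(picture, target): "mask" (400x640 bool, what is visible of it) and "pixel" ([column, row] in pixels, amid what is visible of it).
The state is a dict: "clock": time; "joints": joint angles; "qd": joint speeds; "joint_efforts": joint torques, N m; "ee_pos": TCP position; "ee_rot": TCP orientation; "force": force on the tool from outside, world axes, zero at the start; "torque": the same for the moment, N m; "gripper_width": finger opening in mm.
Only numpy, scipy, OpenCV 4.12 (cv2) and the standard library are available. Lean on these libraries where they do the work, as an engineer would, in place of code of your own. Each camera call takes 0.05 s, during which the arm holds its last target.

TASK

The watch is already in the chamber of the water-resistance tester. With the fingertips, lightly throughout and gripping or lifting nothing, press the rocker to switch the tester on, tap the middle one of the three square programme keys, push the chamber lid down until it is fully shut without slamming it, and then tap the round start key. Keep to that order, press no other key, and leave the other things on the bench where they are.

Things in the scene. Friction and masses are not known exactly. Their poses are not given: they have to be found in the camera images.
- tester: White bench-top tester, 300 mm deep (x), 240 wide (y), 100 high, fixed. Origin: centre of its underside on the bench; x to its back, y to its left, z up. The front 110 mm is a panel rising backward at 12 degrees; row from left (+y): rocker, three square keys, round start key (at y = 86, 36, 0, -36, -86 mm; x = -117 mm); display behind. More than 25 N anywhere on it is too much.
- rocker_far (a point): Middle of the top face of the rocker's raised far half (toward the tester's back), 10 mm from its pivot; pressing this half down switches on. White rocker, 30 mm (x) by 22 mm, in a black frame at the panel's left end; axle along the tester's y. The point moves with it and sinks about 4 mm; z is square out of its face.
- rocker (a joint): Rocker angle in rad: 0 = off (start), 0.4 = fully on. A stiff hinge: it stays where it is left and takes about 1 N at the far half; counts as on beyond 0.28. Fully on, its top face is level. Beyond 4 N the whole rocker gives up to 3 mm in its springy mount.
- key_middle_top (a point): Centre of the top face of the middle square key, 20 by 20 mm, standing 9 mm proud of the panel, white plastic. Its z is square out of the panel (leaning 12 degrees toward the front).
- key_middle (a joint): Middle key travel in m, along the panel's normal: 0 = up, 0.006 = fully down; sprung, 1.5 N to start, 5 N fully down; counts as pressed beyond 0.0025; springs back up.
- key_left_top (a point): Centre of the top face of the left (+y) square key, the same as the middle one; not to be pressed.
- key_left (a joint): Left key travel in m, as for the middle key.
- key_right_top (a point): Centre of the top face of the right (-y) square key, the same as the middle one; not to be pressed.
- key_right (a joint): Right key travel in m, as for the middle key.
- start_top (a point): Centre of the top face of the round start key, 28 mm across, standing 9 mm proud of the panel at its right end, white plastic. Its z is square out of the panel.
- start (a joint): Start key travel in m: 0 = up, 0.006 = fully down; sprung as the square keys; counts as pressed beyond 0.0025.
- lid (a joint): Opening angle of the chamber lid in rad: 0 = fully shut, flat; it starts between 0.75 and 1.1, free edge up. Stiff hinge along the tester's y at the back: it stays where it is left; about 1 to 2 N at its front bar moves it. At 0 the hinge arms stop; pressed further, from about 4 N, the lid plate, carried on springs under them, gives up to 6 mm more onto the seal (9 N) and comes back.
- lid_hinge (a point): Middle of the lid's hinge axis, 103 mm above the bench, 136 mm behind the tester's origin. Turns with the lid: its -x points along the lid to the free edge, z out of its outer face.
- lid_front (a point): Middle of the lid's front bar on the outer (upper) face: 124 mm from the hinge axis along the lid, 17 mm above it square to the lid; moves with the lid; z out of the outer face. Plate: 13 mm thick, 135 mm from hinge to frame edge, 150 mm wide, aluminium frame (bars 22 mm) round a clear window, black lip 60 mm wide reaching 17 mm beyond. When shut the point is 120 mm above the bench.
- blower: Loose red-brown rubber dust blower, standing, 53 mm across, 110 mm high with a thin nozzle on top; origin at its foot. Bystander.
- dust_cover: Loose clear dust dome with a knob on a white disc, 90 mm across, 56 mm high; origin under its centre. Bystander.
- cushion: Loose grey watch cushion 52 by 80 mm, 40 mm high, with a steel watch on it, 52 mm high in all; origin under its centre. Bystander.
- travel_case: Loose black travel case, 90 by 105 mm, 49 mm high; origin under its centre. Bystander.

How it is judged:
By the outcome, as a careful person would: the job done as asked, in the order asked, and still so for the second after the job is handed in, with the robot touching nothing.
It also fails if it takes over 54 s, if anything falls off the work surface, if the arm or the gripper's body presses on something with over 40 N, if the wrist force passes 120 N, or if a joint passes its speed limit or range.

## Working session

There is one attempt and no reset: what is moved stays moved. The work goes in short steps, Python scripts to look and compute and a tool call to move; the robot and the scene stay as the last step left them, time stands still between calls to the robot, and variables do not carry over. Pictures are saved under pics/ and viewed, and the job is handed in when it is done.

Besides the shell and the picture viewer there is one more tool, called after ">>>" as name(argument=value, ...) on one line, values as JSON. carry_out: Moves the arm, as the interface text tells. Its arguments: {"type":"object","properties":{"dp":{"type":"array","items":{"type":"array","items":{"type":"number","minimum":-1,"maximum":1}}},"angular":{"type":"array","items":{"type":"array","items":{"type":"number","minimum":-1,"maximum":1}}},"gripper":{"type":"array","items":{"type":"number"}},"squeeze":{"type":"number"}},"required":["dp","angular","gripper"]}

```bash
mkdir -p pics; ls
python3 - <<'E'
from workcell import robot
import cv2
print(robot.sense())
for n in ("side","top","wrist"):
    s=robot.snapshot(n); cv2.imwrite(f"pics/a_{n}.png",s["img"]); print(n,s["camera_matrix"].tolist(),s["k1"],s["world_from_camera"].round(3).tolist(),s["shot"])
E
```

```text
pics
{'clock': 0.0, 'joints': array([ 1.25623846,  0.62933254,  0.03843793,  1.51836642, -0.02698916,
        0.99626944, -0.01998373]), 'qd': array([-9.94816083e-05, -1.03778815e-03, -1.83160082e-03,  8.57610323e-04,
       -1.50310740e-03, -3.47976122e-04, -8.32673650e-04]), 'joint_efforts': array([ 4.69929109e-04, -5.63398576e+01,  1.22669064e+00, -1.93443096e+01,
        1.11349707e-02,  1.07068048e-02,  1.25621216e-05]), 'ee_pos': array([ 159.91898171, -629.436086  ,  255.39826963]), 'ee_rot': array([-3.13973507e+00,  3.03209696e-05,  2.48783362e-01]), 'force': array([-0.46784815,  0.7753073 , -0.23777507]), 'torque': array([-0.02461029, -0.03422533,  0.00412645]), 'gripper_width': 85.87601724058507}
side [[431.84327289357054, 0.0, 320.13310842713025], [0.0, 431.84327289357054, 197.59348805205002], [0.0, 0.0, 1.0]] 0.0008602723227320961 [[-0.972, 0.162, -0.172, 419.121], [-0.236, -0.617, 0.751, 776.522], [0.016, 0.77, 0.638, 719.193], [0.0, 0.0, 0.0, 1.0]] 1
top [[492.6341760618391, 0.0, 324.5610952944181], [0.0, 492.6341760618391, 194.2123426638937], [0.0, 0.0, 1.0]] -0.01562983459105936 [[0.022, 0.995, -0.101, 510.602], [-1.0, 0.023, 0.014, 48.797], [0.016, 0.101, 0.995, 1102.158], [0.0, 0.0, 0.0, 1.0]] 2
wrist [[318.5776289766276, 0.0, 317.2034723407418], [0.0, 318.5776289766276, 201.31134335158777], [0.0, 0.0, 1.0]] -0.04180568657467427 [[0.247, 0.935, 0.255, 223.434], [-0.969, 0.239, 0.063, -614.131], [-0.002, -0.263, 0.965, 374.666], [0.0, 0.0, 0.0, 1.0]] 3
```

View pics/a_top.png

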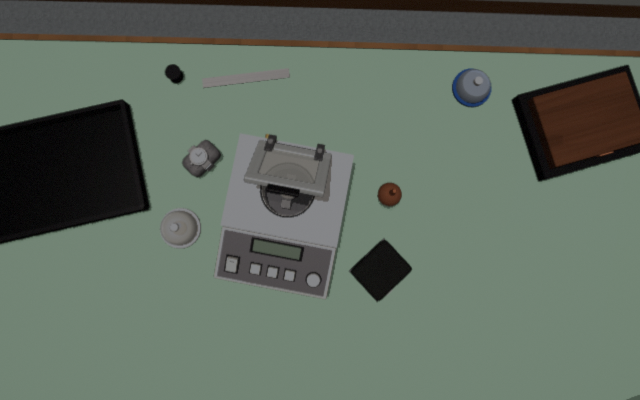

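View pics/a_side.png

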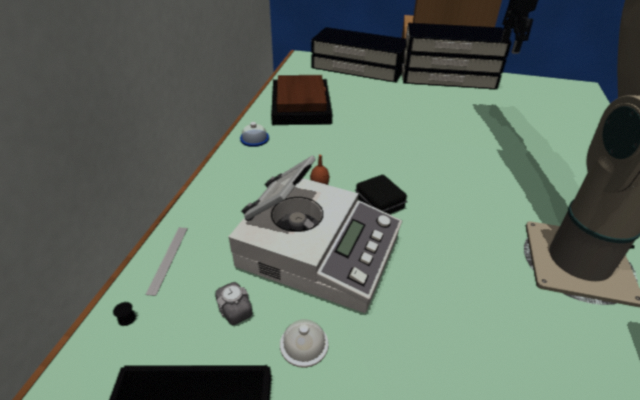

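The top view shows the tester at about (285,215), with the rocker at (232,265), the square keys at (256,269), (273,272) and (290,275), and the start key at (313,280). The lid is half open with its free bar at about row 180. The cushion, dome, blower and case are all clear of the tester. Next I'll localise the parts.

```bash
cat > h.py <<'E'
import numpy as np, cv2
from workcell import robot
from scipy.spatial.transform import Rotation as Rn
def ray(s,uv):
    K=s["camera_matrix"]; x=(uv[0]-K[0,2])/K[0,0]; y=(uv[1]-K[1,2])/K[1,1]
    a,b=x,y
    for _ in range(10):
        f=1+s["k1"]*(a*a+b*b); a,b=x/f,y/f
    return a,b
def deproj(s,uv,z):
    a,b=ray(s,uv); return (s["world_from_camera"]@np.array([a*z,-b*z,-z,1]))[:3]
def proj(s,P):
    P=np.atleast_2d(P); T=np.linalg.inv(s["world_from_camera"]); c=(T@np.c_[P,np.ones(len(P))].T).T
    a=c[:,0]/-c[:,2]; b=-c[:,1]/-c[:,2]; f=1+s["k1"]*(a*a+b*b); K=s["camera_matrix"]
    return np.c_[a*f*K[0,0]+K[0,2], b*f*K[1,1]+K[1,2]]
def find(s,name):
    r=robot.regions_of(s,name); out=[]
    for d in r[:4]:
        m=d["mask"]; z=s["z_map"][m]; z=z[z>0]
        ys,xs=np.nonzero(m)
        out.append((round(d["p"],2),np.round([xs.mean(),ys.mean()],1),m.sum(),np.round(deproj(s,(xs.mean(),ys.mean()),np.median(z)),1) if len(z) else None))
    return out
E
python3 - <<'E'
from h import *
for n in ("top","side"):
    s=robot.snapshot(n); print(n)
    for t in ("tester","rocker_far","key_left_top","key_middle_top","key_right_top","start_top","lid_front","blower","dust_cover","cushion","travel_case"):
        print(t,find(s,t))
print(robot.sense()["clock"])
E
```

```text
top
tester [(0.95, array([282.6, 215.5]), np.int64(17234), array([567.4, 119.9,  93.4]))]
rocker_far [(0.47, array([231.1, 264.1]), np.int64(155), array([465.7, 224.2,  75.7]))]
key_left_top [(0.56, array([255.3, 268.2]), np.int64(81), array([458.4, 174. ,  75.9]))]
key_middle_top [(0.53, array([271.9, 271.9]), np.int64(94), array([451.6, 139.8,  75. ]))]
key_right_top [(0.62, array([289.3, 275.4]), np.int64(97), array([445.3, 103.7,  75.9])), (0.32, array([380.5, 270.3]), np.int64(2097), array([458.3, -87.9,  48.3]))]
start_top []
lid_front [(0.61, array([288.1, 170.5]), np.int64(3456), array([648.4, 106.4, 175.3])), (0.37, array([380.6, 270. ]), np.int64(2112), array([459. , -88.1,  48.4]))]
blower [(0.91, array([389.3, 194.2]), np.int64(463), array([ 619.3, -102.8,   64.5]))]
dust_cover [(0.61, array([288. , 170.2]), np.int64(3511), array([649.1, 106.6, 174.8])), (0.57, array([179.8, 227.9]), np.int64(1315), array([538.6, 344.4,  36.1]))]
cushion [(0.72, array([201. , 158.3]), np.int64(958), array([690.8, 304.8,  40.3]))]
travel_case [(0.83, array([380.5, 270. ]), np.int64(2145), 
[... 613 characters left out ...]
3, 142.6,  74.5]))]
start_top [(0.69, array([383.5, 220.2]), np.int64(114), array([439. ,  57.3,  73.8])), (0.56, array([358.3, 275.4]), np.int64(183), array([466.4, 227.1,  74.4]))]
lid_front [(0.86, array([280.9, 187.2]), np.int64(1373), array([651. , 123.3, 174.3]))]
blower [(0.66, array([319.8, 172.6]), np.int64(316), array([620.6, -93.7,  62.6])), (0.29, array([278.4, 188.4]), np.int64(1419), array([656.1, 124. , 170.9]))]
dust_cover [(0.79, array([304.2, 343.3]), np.int64(1850), array([536.4, 367.8,  31.5]))]
cushion [(0.9, array([234. , 302.6]), np.int64(1118), array([686.7, 322.6,  40.2]))]
travel_case [(0.75, array([381.7, 194.1]), np.int64(1412), array([456.6, -74.5,  40.8]))]
1.35
```

Run:
```python
from h import *
s=robot.snapshot("top")
Z=s["z_map"]
def P(u,v): 
    return deproj(s,(u,v),np.median(Z[v-1:v+2,u-1:u+2])).round(1)
print("bench",P(330,350),P(150,300))
print("body",P(240,200),P(335,200),P(230,225),P(320,235))
print("panel",P(240,285),P(265,285),P(300,262),P(225,245),P(310,255),P(300,287))
print("keys",P(256,268),P(273,272),P(290,275),P(313,280),P(232,265), P(233,259),P(230,269))
for r in range(140,205,4): print(r,[P(c,r) for c in (275,288,305)])
big=cv2.resize(s["img"][130:310,200:370],None,fx=4,fy=4,interpolation=cv2.INTER_CUBIC)
big=cv2.resize(big,(567,600)); big=np.clip(big*1.4,0,255).astype(np.uint8); cv2.imwrite("pics/b_top.png",big)
np.savez("top.npz",**{k:s[k] for k in("img","z_map","camera_matrix","k1","world_from_camera")})
s=robot.snapshot("side")
np.savez("side.npz",**{k:s[k] for k in("img","z_map","camera_matrix","k1","world_from_camera")})
big=cv2.resize(s["img"][140:320,220:420],(666,600),interpolation=cv2.INTER_CUBIC); big=np.clip(big*1.2,0,255).astype(np.uint8); cv2.imwrite("pics/b_side.png",big)
```

```text
bench [281.4  14.4   1. ] [3.803e+02 4.116e+02 3.000e-01]
body [596.6 207.2  99.8] [601.1  13.5 100. ] [545.3 225.5  99.6] [529.1  42.5  99.8]
panel [417.4 215.3   2.3] [423.5 154.4  61.4] [473.1  82.4  74.7] [504.5 238.4  75.1] [487.9  62.1  77.5] [421.1  81.4  63.5]
keys [458.9 172.5  76.9] [451.5 137.3  76.7] [446.1 102.3  75.8] [436.9  54.7  75.8] [463.9 222.2  75.7] [476.3 220.3  78. ] [455.5 226.5  72.9]
140 [array([717.6, 137.8, 123.5]), array([ 7.445e+02,  1.195e+02, -4.000e-01]), array([745.6,  80.9,  -0.9])]
144 [array([708.4, 137.1, 128.2]), array([714.7, 112.8, 100.7]), array([735.9,  80.6,   1.5])]
148 [array([699. , 136.2, 134.9]), array([700.8, 110.7, 129.2]), array([705.4,  77.3, 109.9])]
152 [array([690.1, 135.6, 139.2]), array([691.4, 110.1, 135.7]), array([692.9,  76.4, 132.5])]
156 [array([680.4, 134.5, 148.8]), array([682. , 109.4, 143.3]), array([684.1,  76.1, 136.2])]
160 [array([670.9, 133.4, 158. ]), array([672.6, 108.6, 151.6]), array([674.7,  75.7, 144.1])]
164 [array([661.8, 132.4, 165.7]), array([663.2, 107.8, 160.8]), array([665. ,  75.2, 155.2])]
168 [a
[... 243 characters left out ...]
.4]), array([638.2,  73.9, 178.7])]
180 [array([626.1, 128.2, 202.9]), array([627.4, 104.6, 197.1]), array([629.7,  73.5, 185.4])]
184 [array([618.2, 127.5, 207.3]), array([618.9, 103.9, 205.8]), array([620.4,  73. , 199.6])]
188 [array([610.2, 126.8, 212.9]), array([611.3, 103.5, 208.4]), array([612.2,  72.6, 207. ])]
192 [array([602.7, 126.4, 215.2]), array([603.2, 102.9, 215.5]), array([605.1,  72.5, 204. ])]
196 [array([610.6, 140. ,  55.8]), array([608. , 110.3,  90.3]), array([612.3,  76.2,  54.5])]
200 [array([602.1, 139.8,  55.8]), array([599.9, 110.1,  88.2]), array([603.6,  75.9,  55.3])]
204 [array([593.6, 139.5,  55.3]), array([592.2, 110.3,  81.2]), array([595. ,  75.7,  55.6])]
```

View pics/b_top.png

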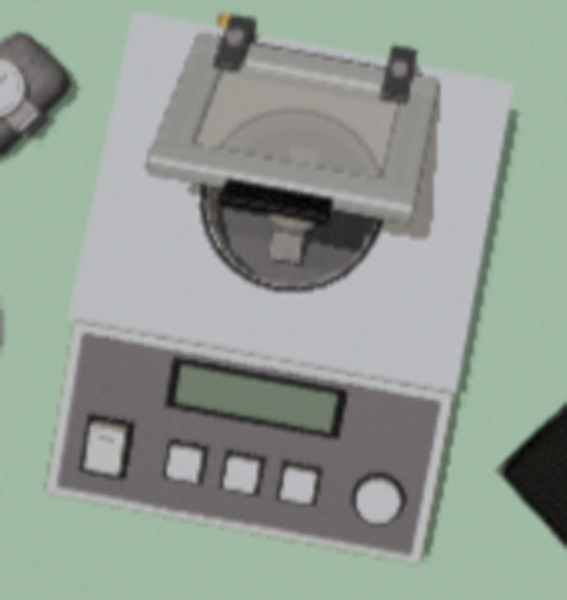

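View pics/b_side.png

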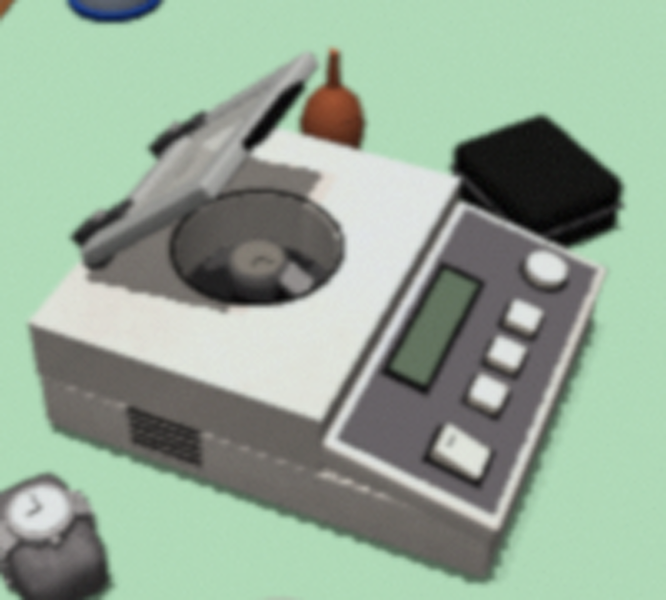

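```bash
cat >> h.py <<'E'
def load(n):
    d=np.load(n); return {k:d[k] if d[k].ndim else float(d[k]) for k in d.files}
E
python3 - <<'E'
from h import *
from scipy.optimize import least_squares
T,S=load("top.npz"),load("side.npz")
def blobs(s,seeds,w=9):
    g=s["img"].astype(float).mean(2); out=[]
    for u,v in seeds:
        u,v=int(u),int(v); p=g[v-w:v+w+1,u-w:u+w+1]; t=(np.percentile(p,95)+np.percentile(p,30))/2
        m=(p>t).astype(np.uint8); n,l,st,c=cv2.connectedComponentsWithStats(m)
        k=l[w-1:w+2,w-1:w+2]; k=np.bincount(k[k>0]).argmax(); ys,xs=np.nonzero(l==k)
        wt=p[ys,xs]-t; out.append((u-w+(xs*wt).sum()/wt.sum(), v-w+(ys*wt).sum()/wt.sum(), len(xs)))
    return np.array(out)
bt=blobs(T,[(232,265),(256,268),(272,272),(290,275),(313,280)],11)
bs=blobs(S,[(358,276),(366,257),(372,246),(377,236),(384,220)],8)
print(bt.round(1)); print(bs.round(1))
c12,s12=np.cos(np.radians(12)),np.sin(np.radians(12))
def model(p):
    x,y,psi,h=p; R=np.array([[np.cos(psi),-np.sin(psi)],[np.sin(psi),np.cos(psi)]])
    L=np.array([[-118.9,yy] for yy in (86,36,0,-36,-86)])
    return np.c_[L@R.T+[x,y],np.full(5,h)]
for nm,use in (("both",(1,1)),("top",(1,0)),("side",(0,1))):
    def f(p):
        q=model(p)[1:]; r=[p[3:]-75.5]
        if use[0]: r.append((proj(T,q)-bt[1:,:2]).ravel())
        if use[1]: r.append((proj(S,q)-bs[1:,:2]).ravel())
        return np.concatenate(r)
    r=least_squares(f,[570,120,-0.18,75]); print(nm,r.x.round(3),r.cost.round(2),r.fun.round(1)); print(model(r.x).round(1).tolist())
E
```

```text
[[230.9 264.7 132. ]
 [254.7 268.8  83. ]
 [271.8 272.1  82. ]
 [289.  275.3  80. ]
 [312.8 280.  130. ]]
[[358.7 274.8 134. ]
 [366.3 256.9  72. ]
 [371.8 245.1  66. ]
 [377.  234.   59. ]
 [383.8 219.5  79. ]]
both [ 5.69333e+02  1.20406e+02 -1.68000e-01  7.51640e+01] 1.06 [-0.3 -0.2 -0.4 -0.2 -0.5 -0.2 -0.4 -0.2 -0.5  0.5 -0.2  0.5 -0.2  0.5
 -0.2  0.5 -0.2]
[[466.5, 225.1, 75.2], [458.1, 175.8, 75.2], [452.1, 140.3, 75.2], [446.1, 104.8, 75.2], [437.7, 55.5, 75.2]]
top [ 5.68473e+02  1.19970e+02 -1.68000e-01  7.54980e+01] 0.0 [-0.  -0.  -0.  -0.  -0.  -0.   0.1  0.1 -0. ]
[[465.6, 224.6, 75.5], [457.3, 175.3, 75.5], [451.2, 139.8, 75.5], [445.2, 104.4, 75.5], [436.9, 55.1, 75.5]]
side [ 5.70219e+02  1.21729e+02 -1.67000e-01  7.54970e+01] 0.0 [-0. -0.  0.  0.  0. -0. -0.  0. -0.]
[[467.2, 226.3, 75.5], [458.9, 177.0, 75.5], [453.0, 141.5, 75.5], [447.0, 106.0, 75.5], [438.7, 56.7, 75.5]]
```

```bash
cat >> h.py <<'E'
PSI=-0.168; ORG=np.array([569.3,120.4,0.])
RT=Rn.from_euler('z',PSI).as_matrix()
def W(p): return RT@np.asarray(p,float)+ORG      # tester->world
def L(p): return (np.atleast_2d(p)-ORG)@RT        # world->tester
def toolR(tilt,flip=True):
    "tilt>0: fingers point down and toward tester's back (panel normal)"
    z=np.array([np.sin(tilt),0,-np.cos(tilt)]); y=np.array([0,1.,0]) if flip else np.array([0,-1.,0])
    x=np.cross(y,z); return RT@np.c_[x,y,z]
def plan(tip,tilt,flip=True,tips=25.,st=None):
    "tip in tester frame -> numbers"
    st=st or robot.sense(); R0=Rn.from_euler('xyz',st["ee_rot"]).as_matrix(); R1=toolR(tilt,flip)
    p=W(tip)-R1[:,2]*tips
    return p.round(1),(R0.T@(p-st["ee_pos"])/500).round(4),(Rn.from_matrix(R0.T@R1).as_rotvec()/np.pi).round(4)
def show(st=None):
    st=st or robot.sense(); R=Rn.from_euler('xyz',st["ee_rot"]).as_matrix()
    print("t",st["clock"],"tcp",st["ee_pos"].round(1),"rot",st["ee_rot"].round(3),"tip(tester)",L(st["ee_pos"]+R[:,2]*robot.tcp_to_tips).round(1),"F",st["force"].round(2),"w",round(st["gripper_width"],1),"tips",robot.tcp_to_tips,"q",st["joints"].round(2))
E
python3 - <<'E'
from h import *
T=load("top.npz"); pts=[]
for v in range(140,200,2):
    for u in range(245,335,2):
        z=T["z_map"][v,u]
        if z>0: pts.append(deproj(T,(u,v),z))
q=L(np.array(pts)); q=q[(q[:,2]>108)&(abs(q[:,1])<75)]
for y0 in (-65,-45,0,45,65):
    m=q[abs(q[:,1]-y0)<6]; m=m[np.argsort(m[:,2])][::max(1,len(m)//9)]; print(y0,m[:,[0,2]].round(0).tolist())
from scipy.optimize import minimize_scalar
m=q[(abs(q[:,1])>58)&(abs(q[:,1])<72)]
def d(a):
    x=m[:,0]-136; z=m[:,2]-103; return np.median(abs(x*np.sin(a)+z*np.cos(a)-17))
A=np.linspace(.6,1.2,61); D=[d(a) for a in A]; print(A[np.argmin(D)],min(D))
show()
for t in [(-150,0,180),(-105,86,110)]: print(plan(t,0.21))
E
```

```text
-65 [[141.0, 110.0], [125.0, 133.0], [110.0, 149.0], [101.0, 159.0], [88.0, 171.0], [78.0, 181.0], [66.0, 191.0], [60.0, 198.0], [48.0, 206.0]]
-45 [[141.0, 109.0], [129.0, 131.0], [116.0, 141.0], [111.0, 146.0], [102.0, 152.0], [92.0, 165.0], [79.0, 177.0], [65.0, 185.0], [41.0, 201.0], [53.0, 205.0]]
0 [[142.0, 109.0], [128.0, 134.0], [115.0, 143.0], [101.0, 155.0], [87.0, 166.0], [77.0, 177.0], [66.0, 191.0], [53.0, 203.0], [46.0, 207.0], [37.0, 216.0]]
45 [[140.0, 119.0], [128.0, 137.0], [133.0, 142.0], [121.0, 148.0], [103.0, 154.0], [89.0, 166.0], [80.0, 175.0], [67.0, 185.0], [57.0, 200.0], [45.0, 205.0]]
65 [[138.0, 122.0], [127.0, 135.0], [113.0, 147.0], [103.0, 159.0], [92.0, 167.0], [80.0, 176.0], [72.0, 185.0], [65.0, 194.0], [43.0, 201.0], [52.0, 204.0], [48.0, 210.0]]
0.75 0.9703569684532525
t 1.45 tcp [ 160.1 -630.   256.3] rot [-3.142 -0.     0.249] tip(tester) [[-278.  -808.3  231.3]] F [ 0.68 -0.61 -0.53] w 85.7 tips 25.0 q [ 1.26  0.63  0.04  1.52 -0.03  1.   -0.02]
(array([416.3, 146.4, 204.5]), array([ 0.8789, -1.3787,  0.1038]), array([-0.0909, -0.0192, -0.8631]))
(array([475. , 223.6, 134.5]), array([ 1.0308, -1.4996,  0.2438]), array([-0.0909, -0.0192, -0.8631]))
```

>>> carry_out(dp=[[0.78, -0.48, -0.04], [0.78, -0.48, -0.04], [0.78, -0.48, -0.04], [0.78, -0.48, -0.04], [0.78, -0.48, -0.04], [0.78, -0.48, -0.04], [0.78, -0.48, -0.04], [0.78, -0.48, -0.04], [0.78, -0.48, -0.04], [0.78, -0.48, -0.04]], angular=[[0, 0, -0.4], [0, 0, -0.4], [0, 0, -0.4], [0, 0, -0.4], [0, 0, -0.4], [0, 0, -0.4], [0, 0, -0.4], [0, 0, -0.4], [0, 0, -0.4], [0, 0, -0.4]], gripper=[-1, -1, -1, -1, -1, -1, -1, -1, -1, -1], squeeze=20)

```text
clock: 2.28
ee_pos: [451.1, -329.8, 275.0]
ee_rot: [3.141, 0.001, 1.505]
force: [0.2, -0.7, 0.4]
gripper_width: -0.2
```

Run:
```python
from h import *
show()
for t in [(-105,86,180),(-105,86,110)]: print(plan(t,0.),plan(t,.21))
```

```text
t 2.2833 tcp [ 451.1 -329.8  275. ] rot [3.141e+00 1.000e-03 1.505e+00] tip(tester) [[ -41.2 -463.6  250. ]] F [ 0.24 -0.67  0.36] w -0.2 tips 25.0 q [ 0.8   0.49 -0.33  1.75  0.19  0.93  0.33]
(array([480.2, 222.7, 205. ]), array([ 1.1066, -0.0152,  0.1392]), array([-0.000e+00,  3.000e-04, -4.676e-01])) (array([475. , 223.6, 204.5]), array([ 1.1077, -0.0255,  0.1403]), array([-0.0491, -0.0541, -0.4657]))
(array([480.2, 222.7, 135. ]), array([ 1.1067, -0.0152,  0.2792]), array([-0.000e+00,  3.000e-04, -4.676e-01])) (array([475. , 223.6, 134.5]), array([ 1.1078, -0.0256,  0.2803]), array([-0.0491, -0.0541, -0.4657]))
```

>>> carry_out(dp=[[0.9, -0.015, 0], [0.9, -0.015, 0], [0.9, -0.015, 0], [0.9, -0.015, 0], [0.9, -0.015, 0], [0.9, -0.015, 0], [0.9, -0.015, 0.05], [0.9, -0.015, 0.05], [0.9, -0.015, 0.05], [0.9, -0.015, 0.05]], angular=[[0, 0, -0.46], [0, 0, -0.46], [0, 0, -0.46], [0, 0, -0.46], [0, 0, -0.46], [0, 0, -0.46], [0, 0, -0.46], [0, 0, -0.46], [0, 0, -0.46], [0, 0, -0.46]], gripper=[-1, -1, -1, -1, -1, -1, -1, -1, -1, -1])

```text
clock: 3.12
ee_pos: [471.5, 85.3, 254.3]
ee_rot: [-3.141, 0.002, 2.754]
force: [0.1, 0.4, 0.6]
gripper_width: -0.0
```

Run:
```python
from h import *
show()
for t in [(-170,0,190),(-105,86,110)]: print(plan(t,0.))
```

```text
t 3.1167 tcp [471.5  85.3 254.3] rot [-3.141e+00  2.000e-03  2.754e+00] tip(tester) [[-90.5 -51.  229.3]] F [0.05 0.4  0.59] w -0.0 tips 25.0 q [ 0.26  0.46 -0.71  1.97  0.4   0.85  0.52]
(array([401.7, 148.8, 215. ]), array([0.1774, 0.065 , 0.0783]), array([-0.0002,  0.0005, -0.0698]))
(array([480.2, 222.7, 135. ]), array([0.0882, 0.2613, 0.2384]), array([-0.0002,  0.0005, -0.0698]))
```

>>> carry_out(dp=[[0.088, 0.26, 0.1], [0.088, 0.26, 0.14], [0.088, 0.26, 0.2], [0.088, 0.26, 0.24], [0.088, 0.26, 0.24], [0.088, 0.26, 0.24], [0.088, 0.26, 0.24]], angular=[[0, 0, -0.07], [0, 0, -0.07], [0, 0, -0.07], [0, 0, -0.07], [0, 0, -0.07], [0, 0, -0.07], [0, 0, -0.07]], gripper=[-1, -1, -1, -1, -1, -1, -1])

```text
clock: 3.7
ee_pos: [479.3, 222.4, 133.4]
ee_rot: [-3.139, -0.0, 2.976]
force: [0.0, -0.9, 0.2]
gripper_width: -0.3
```

Run:
```python
from h import *
show()
s=robot.snapshot("wrist"); cv2.imwrite("pics/c_wrist.png",s["img"])
s2=robot.snapshot("side"); cv2.imwrite("pics/c_side.png",cv2.resize(s2["img"][100:320,200:460],(709,600)))
q=[W((-118.9,y,75.2)) for y in (86,36,0,-36,-86)]; print(proj(s,q).round(0).tolist())
print(find(s,"rocker_far"),find(s,"key_middle_top"))
show()
for t in [(-106,86,82)]: print(plan(t,0.))
```

```text
t 3.7 tcp [479.3 222.4 133.4] rot [-3.139 -0.     2.976] tip(tester) [[-105.8   85.5  108.4]] F [ 0.04 -0.94  0.15] w -0.3 tips 25.0 q [-0.1   0.7  -0.6   1.96  0.63  0.68  0.31]
[[320.0, 211.0], [234.0, 211.0], [173.0, 211.0], [114.0, 210.0], [35.0, 210.0]]
[(0.85, array([316.5, 210.9]), np.int64(1918), array([465.6, 223.3,  76.7]))] [(0.96, array([172.2, 211.5]), np.int64(1258), array([452.2, 140.2,  76.5]))]
t 3.9 tcp [481.1 221.1 135.6] rot [-3.141  0.004  2.972] tip(tester) [[-103.7   84.6  110.6]] F [ 0.79  0.54 -0.29] w -0.3 tips 25.0 q [-0.09  0.7  -0.61  1.96  0.63  0.68  0.31]
(array([479.2, 222.9, 107. ]), array([0.0047, 0.0029, 0.0572]), array([-0.    ,  0.0013, -0.0005]))
```

View pics/c_wrist.png

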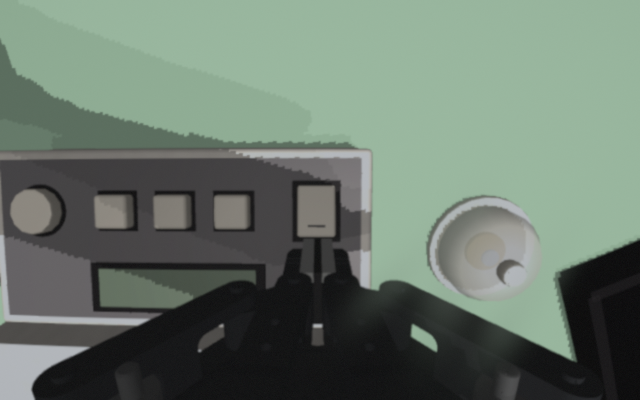

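View pics/c_side.png

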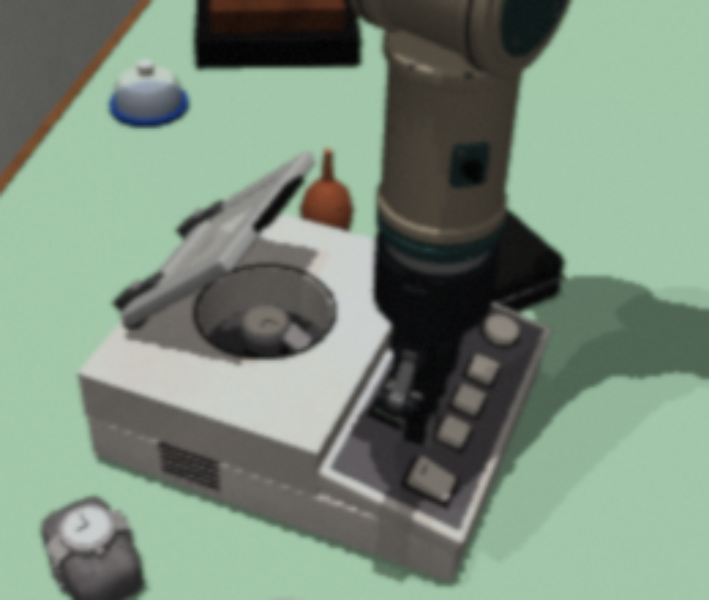

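The wrist view shows the rocker at (317,211) and the middle key at (173,211), which match my projections. The fingertips are just behind the rocker. I'll go down in steps now.

>>> carry_out(dp=[[0.0, 0.003, 0.025], [0.0, 0.003, 0.045], [0.0, 0.003, 0.058], [0.0, 0.003, 0.058]], angular=[[0, 0, 0], [0, 0, 0], [0, 0, 0], [0, 0, 0]], gripper=[-1, -1, -1, -1])

```text
clock: 4.23
ee_pos: [481.2, 221.7, 105.2]
ee_rot: [-3.14, 0.003, 2.971]
force: [0.8, -0.4, 0.6]
gripper_width: -0.1
```

```bash
cat >> h.py <<'E'
def avg(n=4,cam="wrist"):
    F=[];P=[];s=None
    for _ in range(n):
        s=robot.snapshot(cam); st=robot.sense(); F.append(st["force"]); R=Rn.from_euler('xyz',st["ee_rot"]).as_matrix(); P.append(L(st["ee_pos"]+R[:,2]*25)[0])
    print("t",st["clock"],"F",np.mean(F,0).round(2),"tip",np.mean(P,0).round(1),"sd",np.std(F,0).round(2),np.std(P,0).round(1)); return s,st
E
python3 - <<'E'
from h import *
avg()
print(plan((-106,86,76),0.))
E
```

```text
t 4.4333 F [0.13 0.3  0.23] tip [-103.8   85.8   81.2] sd [0.78 0.34 0.19] [0.1 0.3 0.3]
(array([479.2, 222.9, 101. ]), array([ 0.0044, -0.0003,  0.0112]), array([-0.    ,  0.0012, -0.0005]))
```

>>> carry_out(dp=[[0.004, 0.0, 0.004], [0.004, 0.0, 0.008], [0.004, 0.0, 0.011]], angular=[[0, 0, 0], [0, 0, 0], [0, 0, 0]], gripper=[-1, -1, -1])

```text
clock: 4.68
ee_pos: [479.8, 223.3, 101.3]
ee_rot: [3.141, 0.005, 2.972]
force: [0.9, -0.5, 2.5]
gripper_width: 0.1
```

Run:
```python
from h import *
s,_=avg(); cv2.imwrite("pics/d.png",s["img"][150:290,220:420].repeat(3,0).repeat(3,1))
```

```text
t 4.8833 F [ 0.27 -0.41  0.38] tip [-105.8   86.2   76. ] sd [0.74 0.4  0.45] [0.2 0.1 0. ]
```

View pics/d.png

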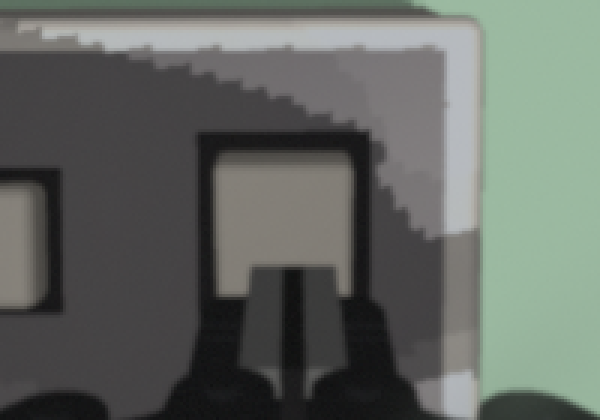

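Contact peaked at 2.5 N as the rocker moved, and the tips are over its far half. I'll keep going down slowly.

>>> carry_out(dp=[[0, 0, 0.0015], [0, 0, 0.003], [0, 0, 0.0045]], angular=[[0, 0, 0], [0, 0, 0], [0, 0, 0]], gripper=[-1, -1, -1])

```text
clock: 5.13
ee_pos: [479.5, 223.0, 99.1]
ee_rot: [-3.141, 0.004, 2.972]
force: [0.4, -0.6, 4.6]
gripper_width: -0.2
```

Run:
```python
from h import *
s,_=avg(); cv2.imwrite("pics/e.png",s["img"][150:290,220:420].repeat(3,0).repeat(3,1))
```

```text
t 5.3333 F [ 0.57 -0.67  5.46] tip [-105.6   86.1   74.1] sd [0.44 0.31 0.91] [0. 0. 0.]
```

>>> carry_out(dp=[[0, 0, -0.01], [0, 0, -0.04], [0, 0, -0.07], [0.1, -0.08, -0.08], [0.1, -0.12, -0.08], [0.1, -0.12, -0.08]], angular=[[0, 0, 0], [0, 0, 0], [0, 0, 0], [0, 0, 0], [0, 0, 0], [0, 0, 0]], gripper=[-1, -1, -1, -1, -1, -1])

```text
clock: 5.83
ee_pos: [413.0, 165.0, 138.4]
ee_rot: [-3.13, -0.002, 2.971]
force: [-0.7, -1.5, -0.6]
gripper_width: -0.4
```

Run:
```python
from h import *
s,_=avg(); cv2.imwrite("pics/f.png",s["img"])
r=robot.regions_of(s,"rocker_far"); print([round(d["p"],2) for d in r])
m=r[0]["mask"]; ys,xs=np.nonzero(m&(s["z_map"]>0))
q=L(np.array([deproj(s,(u,v),s["z_map"][v,u]) for u,v in zip(xs,ys)])); q=q[(q[:,2]>70)&(q[:,2]<83)]
A=np.c_[q[:,0]+117,q[:,1]-86,np.ones(len(q))]; c=np.linalg.lstsq(A,q[:,2],rcond=None)[0]; print("plane",c, "slope rad",np.arctan(c[0]))
T0=load("top.npz")
print(find(s,"key_middle_top"))
s2=robot.snapshot("side"); 
cv2.imwrite("pics/f_side.png",cv2.resize(s2["img"][190:310,320:430],(550,600),interpolation=cv2.INTER_CUBIC))
print(plan((-119,0,95),.21)); show()
```

```text
t 6.0333 F [0.27 0.66 0.45] tip [-156.5   24.8  114.1] sd [0.21 0.34 0.64] [1.3 2.1 0.2]
[0.96]
plane [1.33377806e-01 3.99386180e-02 7.75446167e+01] slope rad 0.13259522817404815
[(0.77, array([269.8, 275.7]), np.int64(437), array([446.4, 136.2,  75.5]))]
(array([446.8, 141.2, 119.5]), array([-0.0624, -0.0545,  0.0391]), array([ 0.0002, -0.0655, -0.0004]))
t 6.1833 tcp [420.6 173.3 138.9] rot [3.141 0.004 2.972] tip(tester) [[-155.3   27.3  113.9]] F [-0.14  0.03 -0.61] w 0.0 tips 25.0 q [-0.05  0.62 -0.59  2.15  0.66  0.56  0.27]
```

View pics/f.png

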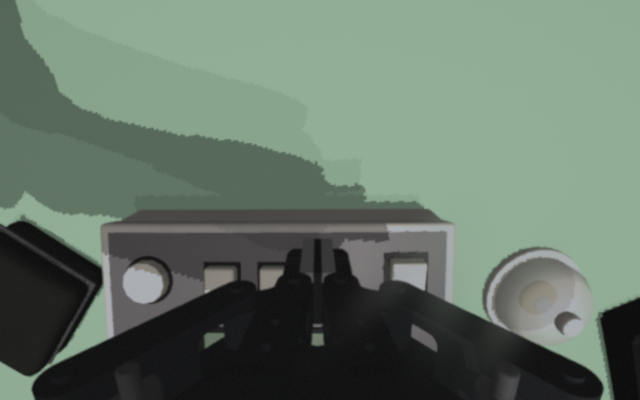

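View pics/f_side.png

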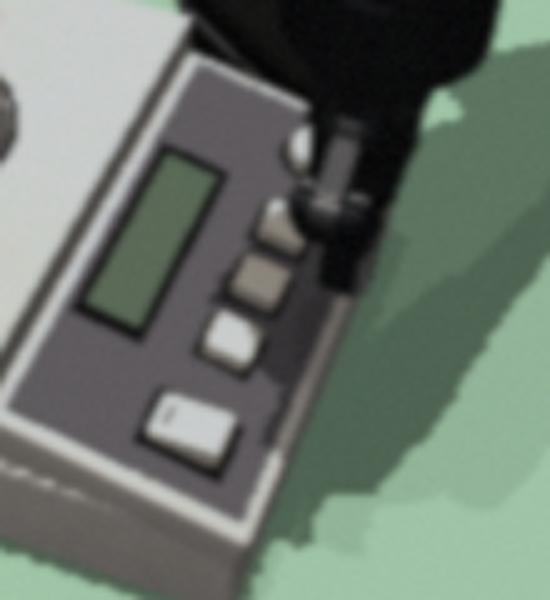

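```bash
cat >> h.py <<'E'
def rslope(s,dx=13,dy=9):
    uv=proj(s,[W((-117+a,86+b,75.5)) for a in (-18,18) for b in (-14,14)]).astype(int)
    u0,v0=uv.min(0); u1,v1=uv.max(0); q=[]
    for v in range(v0,v1+1):
        for u in range(u0,u1+1):
            z=s["z_map"][v,u]
            if z>0: q.append(deproj(s,(u,v),z))
    q=L(np.array(q)); q=q[(abs(q[:,0]+117)<dx)&(abs(q[:,1]-86)<dy)&(q[:,2]>68)]
    c=np.linalg.lstsq(np.c_[q[:,0]+117,q[:,1]-86,np.ones(len(q))],q[:,2],rcond=None)[0]
    g=np.median
    return len(q),c.round(3),[round(float(g(q[abs(q[:,0]+117-k)<3][:,2])),1) for k in(-10,-5,0,5,10)]
E
python3 - <<'E'
from h import *
for n in("top.npz","side.npz"): print(n,rslope(load(n)))
print(rslope(robot.snapshot("side"))); print(rslope(robot.snapshot("top")))
E
```

```text
top.npz (112, array([2.040e-01, 5.200e-02, 7.681e+01]), [73.8, 75.5, 78.4, 79.4, 77.8])
side.npz (105, array([ 3.2700e-01, -4.8000e-02,  7.5567e+01]), [71.8, 73.7, 76.1, 77.7, 78.3])
(100, array([-2.9000e-02, -3.7000e-02,  7.4782e+01]), [74.8, 75.5, 75.1, 74.9, 74.6])
(114, array([-2.400e-02,  2.300e-02,  7.617e+01]), [76.4, 76.4, 76.6, 76.3, 76.7])
```

The rocker face is now level: its slope went from about 0.33–0.4 to about −0.03, so it is on. Next is the middle key, with the tool tilted 12°.

>>> carry_out(dp=[[-0.03, -0.054, 0.0], [-0.062, -0.054, 0.02], [-0.062, -0.054, 0.039], [-0.062, -0.054, 0.039]], angular=[[0, -0.03, 0], [0, -0.065, 0], [0, -0.065, 0], [0, -0.065, 0]], gripper=[-1, -1, -1, -1])

```text
clock: 6.62
ee_pos: [445.1, 141.1, 118.4]
ee_rot: [-3.139, 0.208, 2.976]
force: [-0.6, 0.8, 0.3]
gripper_width: -0.0
```

Run:
```python
from h import *
s,_=avg(3); cv2.imwrite("pics/g.png",s["img"])
print(plan((-119,0,78),.21)); show()
```

```text
t 6.7667 F [0.31 0.09 0.17] tip [-120.     0.6   94.8] sd [0.55 0.15 0.62] [0.4 0.3 0.3]
(array([446.8, 141.2, 102.5]), array([ 0.0061, -0.0019,  0.0337]), array([ 0.0002, -0.0008,  0.    ]))
t 6.7667 tcp [446.5 142.2 119.5] rot [3.141 0.208 2.974] tip(tester) [[-119.5    1.    95.1]] F [ 0.31  0.21 -0.68] w -0.3 tips 25.0 q [-0.3   0.58 -0.21  2.28  1.13  0.26 -0.16]
```

View pics/g.png

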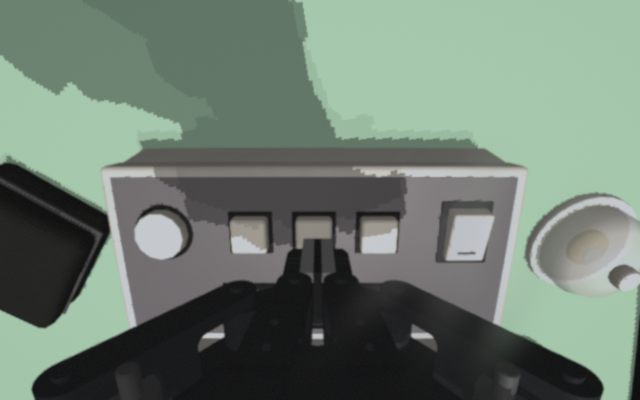

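The tips are lined up with the middle key at (315,225), but joint 6 at 0.26 is close to its 0.23 limit. I'll press with a smaller tilt.

Run:
```python
from h import *
print(plan((-119,0,83),.06))
```

```text
(array([450.5, 140.5, 108. ]), array([-0.0034, -0.0019,  0.0244]), array([0.0002, 0.047 , 0.    ]))
```

>>> carry_out(dp=[[-0.003, -0.002, 0.0], [-0.003, -0.002, 0.01], [-0.003, -0.002, 0.024], [-0.003, -0.002, 0.024]], angular=[[0, 0.03, 0], [0, 0.047, 0], [0, 0.047, 0], [0, 0.047, 0]], gripper=[-1, -1, -1, -1])

```text
clock: 7.1
ee_pos: [452.0, 139.0, 107.4]
ee_rot: [3.139, 0.06, 2.966]
force: [0.4, -1.0, -0.1]
gripper_width: -0.2
```

Run:
```python
from h import *
s,_=avg(3); 
print(plan((-120,0,73),.06)); show()
```

```text
t 7.25 F [-0.16 -0.16 -0.26] tip [-119.3   -0.9   82.7] sd [0.35 0.47 0.28] [0.6 0.3 0.2]
(array([449.5, 140.7,  98. ]), array([0.0013, 0.001 , 0.0198]), array([-0.0003,  0.0001,  0.0002]))
t 7.25 tcp [449.5 140.2 107.9] rot [-3.141  0.06   2.974] tip(tester) [[-119.9   -0.5   82.9]] F [ 0.15  0.51 -0.66] w -0.4 tips 25.0 q [-0.05  0.66 -0.48  2.17  0.82  0.45  0.21]
```

>>> carry_out(dp=[[0.001, 0.0, 0.006], [0.001, 0.0, 0.011], [0.001, 0.0, 0.015], [0.001, 0.0, 0.019], [0.001, 0.0, 0.02]], angular=[[0, 0, 0], [0, 0, 0], [0, 0, 0], [0, 0, 0], [0, 0, 0]], gripper=[-1, -1, -1, -1, -1])

```text
clock: 7.67
ee_pos: [449.3, 140.7, 97.8]
ee_rot: [-3.141, 0.061, 2.975]
force: [-0.2, -0.2, 3.1]
gripper_width: -0.0
```

Run:
```python
from h import *
s,_=avg(3);  cv2.imwrite("pics/i.png",s["img"][150:290,220:420].repeat(3,0).repeat(3,1))
```

```text
t 7.8167 F [-1.11  0.62  2.54] tip [-1.202e+02 -1.000e-01  7.290e+01] sd [0.4  0.26 0.07] [0.  0.  0.1]
```

View pics/i.png

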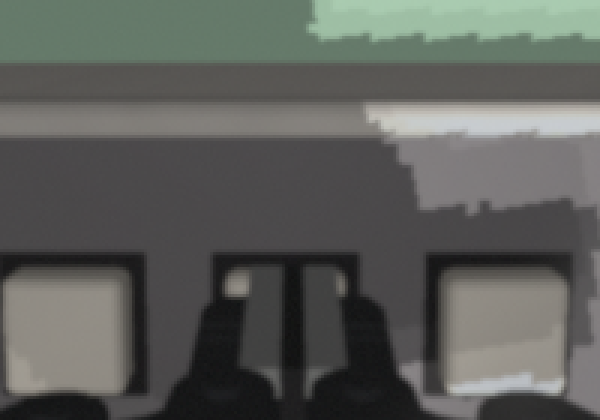

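The force is 2.8 N, which implies about 2.2 mm of travel. I'll press another 2.5 mm.

>>> carry_out(dp=[[0, 0, 0.002], [0, 0, 0.004], [0, 0, 0.005]], angular=[[0, 0, 0], [0, 0, 0], [0, 0, 0]], gripper=[-1, -1, -1])

```text
clock: 8.07
ee_pos: [449.7, 140.6, 95.5]
ee_rot: [-3.141, 0.061, 2.975]
force: [-0.7, -0.5, 4.1]
gripper_width: -0.1
```

Run:
```python
from h import *
s,_=avg(3); show()
```

```text
t 8.2167 F [-0.04 -0.49  4.6 ] tip [-1.198e+02 -1.000e-01  7.050e+01] sd [0.28 0.29 0.21] [0. 0. 0.]
t 8.2167 tcp [449.7 140.6  95.5] rot [-3.141  0.061  2.975] tip(tester) [[-119.8   -0.    70.6]] F [-0.41 -0.14  4.77] w -0.3 tips 25.0 q [-0.08  0.68 -0.45  2.18  0.85  0.42  0.18]
```

The force is 4.6 N, about 5 mm of travel, so the key counts as pressed. I'll release it and rise straight up.

>>> carry_out(dp=[[0, 0, -0.01], [0, 0, -0.04], [0, 0, -0.1], [0, 0, -0.18], [0, 0, -0.26], [0, 0, -0.34], [0, 0, -0.37], [0, 0, -0.37]], angular=[[0, 0, 0], [0, 0, 0], [0, 0, 0], [0, 0, 0], [0, -0.0, 0], [0, 0, 0], [0, 0, 0], [0, 0, 0]], gripper=[-1, -1, -1, -1, -1, -1, -1, -1])

```text
clock: 8.88
ee_pos: [440.3, 143.5, 284.0]
ee_rot: [3.139, 0.067, 2.974]
force: [1.6, 0.5, 0.2]
gripper_width: 0.2
```

Run:
```python
from h import *
show()
s=robot.snapshot("wrist"); cv2.imwrite("pics/j.png",s["img"])
for p,t in [((-20,0,265),-.3),((80,0,255),-.5),((77,0,222),-.5)]: print(plan(p,t))
```

```text
t 8.8833 tcp [440.3 143.5 284. ] rot [3.139 0.067 2.974] tip(tester) [[-129.4    1.2  259. ]] F [1.59 0.47 0.2 ] w 0.2 tips 25.0 q [ 0.2   0.39 -0.81  2.01  0.43  0.85  0.55]
(array([556.9, 122.5, 288.9]), array([-0.2387, -0.    ,  0.0011]), array([0.0002, 0.1159, 0.    ]))
(array([660. , 105. , 276.9]), array([-0.4459, -0.    ,  0.0384]), array([0.0002, 0.1796, 0.    ]))
(array([657. , 105.5, 243.9]), array([-4.357e-01, -1.000e-04,  1.038e-01]), array([0.0002, 0.1796, 0.    ]))
```

View pics/j.png

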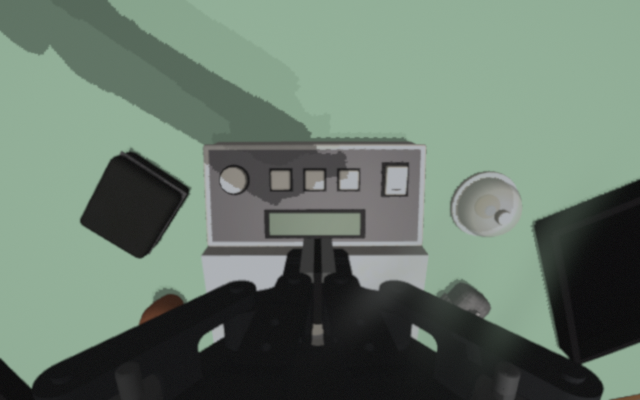

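All three keys are up at (281,180), (315,180) and (348,180), and nothing has moved. Next I'll move over the lid.

>>> carry_out(dp=[[-0.08, 0, -0.005], [-0.16, 0, -0.005], [-0.24, 0, 0.0], [-0.31, 0, 0.0], [-0.38, 0, 0.015], [-0.43, 0, 0.03], [-0.446, 0, 0.038], [-0.446, 0, 0.038], [-0.446, 0, 0.038]], angular=[[0, 0.03, 0], [0, 0.06, 0], [0, 0.09, 0], [0, 0.12, 0], [0, 0.15, 0], [0, 0.18, 0], [0, 0.18, 0], [0, 0.18, 0], [0, 0.18, 0]], gripper=[-1, -1, -1, -1, -1, -1, -1, -1, -1])

```text
clock: 9.68
ee_pos: [659.1, 105.5, 273.6]
ee_rot: [-3.141, -0.506, 2.974]
force: [-0.2, 1.1, 0.0]
gripper_width: -0.3
```

Run:
```python
from h import *
show()
s=robot.snapshot("side"); cv2.imwrite("pics/k.png",s["img"][60:360,150:510].repeat(2,0).repeat(2,1))
s=robot.snapshot("wrist"); cv2.imwrite("pics/k2.png",s["img"])
st=robot.sense(); h=np.array([136,0,103])
def lf(a,r=124,n=17): return np.array([136-r*np.cos(a)+n*np.sin(a),0,103+r*np.sin(a)+n*np.cos(a)])
for a,n,t in [(.75,30,-.6),(.75,20,-.65)]: print(lf(a,124,n).round(0),plan(lf(a,124,n),t))
```

```text
t 9.6833 tcp [659.1 105.5 273.6] rot [-3.141 -0.506  2.974] tip(tester) [[ 78.9   0.3 251.7]] F [-0.15  1.09  0.05] w -0.3 tips 25.0 q [ 0.12  1.01 -0.72  0.9   0.32  1.82  0.95]
[ 66.   0. 209.] (array([648. , 107.1, 230.1]), array([-0.0269, -0.0014,  0.0933]), array([-0.0003,  0.0311,  0.0007]))
[ 59.   0. 202.] (array([642.3, 108. , 222.1]), array([-0.0245, -0.0013,  0.113 ]), array([-0.0003,  0.047 ,  0.0007]))
```

View pics/k.png

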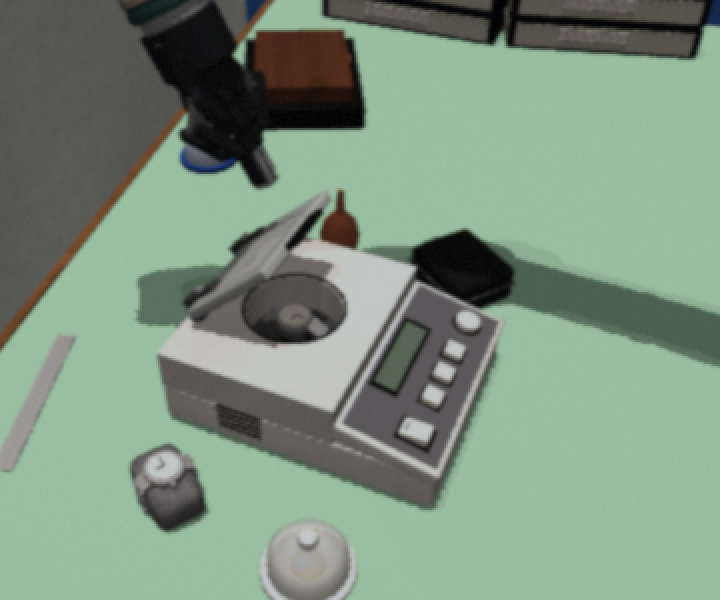

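View pics/k2.png

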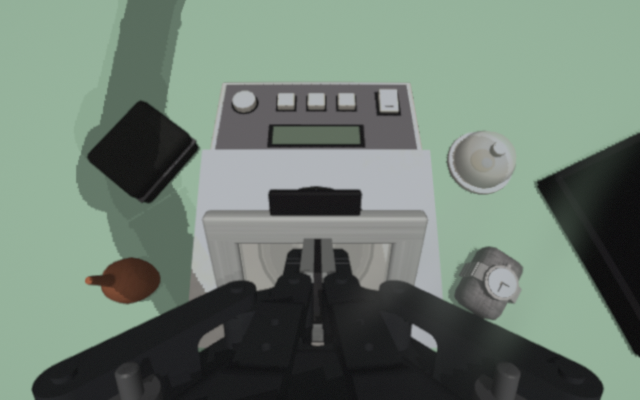

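The tips are behind and above the lid's front bar. Joint 6 is at 1.82 of 1.98, so I'll reduce the tilt and then approach.

```bash
cat >> h.py <<'E'
def lf(a,r=124,n=17): return np.array([136-r*np.cos(a)+n*np.sin(a),0,103+r*np.sin(a)+n*np.cos(a)])
def lidplan(seq):
    st=robot.sense()
    for a,r,n,t in seq:
        p=plan(lf(a,r,n),t,st=st); print(a,r,n,t,lf(a,r,n).round(0),p[1].round(3),p[2].round(3))
E
python3 - <<'E'
from h import *
lidplan([(.75,115,35,-.35),(.75,115,26,-.35)])
E
```

```text
0.75 115 35 -0.35 [ 76.   0. 207.] [-0.034 -0.001  0.088] [-0.    -0.048  0.001]
0.75 115 26 -0.35 [ 70.   0. 200.] [-0.03  -0.001  0.106] [-0.    -0.048  0.001]
```

>>> carry_out(dp=[[-0.02, -0.001, 0.0], [-0.034, -0.001, 0.03], [-0.034, -0.001, 0.06], [-0.034, -0.001, 0.088], [-0.032, -0.001, 0.1], [-0.03, -0.001, 0.106], [-0.03, -0.001, 0.106]], angular=[[0, -0.03, 0], [0, -0.048, 0], [0, -0.048, 0], [0, -0.048, 0], [0, -0.048, 0], [0, -0.048, 0], [0, -0.048, 0]], gripper=[-1, -1, -1, -1, -1, -1, -1])

```text
clock: 10.37
ee_pos: [645.7, 107.6, 225.0]
ee_rot: [3.141, -0.351, 2.977]
force: [-0.1, 0.1, 1.3]
gripper_width: 0.1
```

Run:
```python
from h import *
s,_=avg(2,"side"); cv2.imwrite("pics/l.png",s["img"][120:290,200:380].repeat(3,0).repeat(3,1)); show()
lidplan([(.75,115,21,-.35),(.72,115,21,-.35),(.68,115,21,-.35),(.64,115,21,-.34),(.6,115,21,-.33),(.56,115,20,-.32),(.52,115,20,-.31),(.48,115,20,-.3)])
```

```text
t 10.4667 F [ 0.14  0.48 -0.12] tip [ 69.8   0.3 201.6] sd [0.63 0.37 0.13] [0.2 0.1 0.1]
t 10.4667 tcp [646.8 107.6 225. ] rot [ 3.141 -0.35   2.976] tip(tester) [[ 70.    0.3 201.5]] F [0.77 0.11 0.01] w 0.4 tips 25.0 q [ 0.16  0.94 -0.73  1.18  0.38  1.5   0.91]
0.75 115 21 -0.35 [ 66.   0. 197.] [ 0.004 -0.001  0.012] [0.    0.    0.001]
0.72 115 21 -0.35 [ 63.   0. 195.] [ 0.008 -0.001  0.018] [0.    0.    0.001]
0.68 115 21 -0.35 [ 60.   0. 192.] [ 0.012 -0.001  0.026] [0.    0.    0.001]
0.64 115 21 -0.34 [ 56.   0. 189.] [ 0.017 -0.001  0.034] [ 0.    -0.003  0.001]
0.6 115 21 -0.33 [ 53.   0. 185.] [ 0.022 -0.001  0.042] [ 0.    -0.006  0.001]
0.56 115 20 -0.32 [ 49.   0. 181.] [ 0.026 -0.001  0.053] [ 0.    -0.009  0.001]
0.52 115 20 -0.31 [ 46.   0. 177.] [ 0.03  -0.001  0.062] [ 0.    -0.013  0.001]
0.48 115 20 -0.3 [ 43.   0. 174.] [ 0.034 -0.001  0.07 ] [ 0.    -0.016  0.001]
```

View pics/l.png

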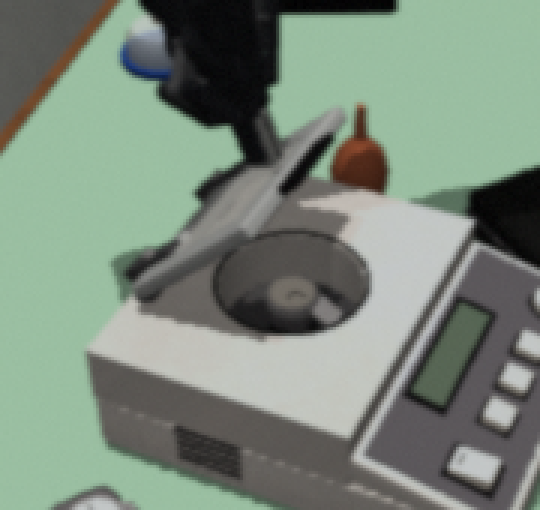

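The tips are just behind the bar, with no contact yet. I'll start pushing gently along the arc.

>>> carry_out(dp=[[0.004, 0, 0.006], [0.006, 0, 0.012], [0.008, 0, 0.018], [0.01, 0, 0.022], [0.012, 0, 0.026], [0.015, 0, 0.031], [0.018, 0, 0.036]], angular=[[0, 0, 0], [0, 0, 0], [0, 0, 0], [0, 0, 0], [0, 0, 0], [0, -0.003, 0], [0, -0.003, 0]], gripper=[-1, -1, -1, -1, -1, -1, -1])

```text
clock: 11.05
ee_pos: [632.5, 110.1, 211.0]
ee_rot: [3.14, -0.339, 2.976]
force: [2.0, 0.5, 1.1]
gripper_width: -0.0
```

```bash
cat >> h.py <<'E'
def lidang(s):
    "lid angle from depth of side bars' outer face"
    q=[]
    uv=proj(s,[W((x,y,z)) for x in(0,150) for y in(-80,80) for z in(105,215)]).astype(int)
    (u0,v0),(u1,v1)=uv.min(0),uv.max(0)
    for v in range(max(v0,0),min(v1,399)):
        for u in range(max(u0,0),min(u1,639)):
            z=s["z_map"][v,u]
            if z>0: q.append(deproj(s,(u,v),z))
    q=L(np.array(q)); q=q[(abs(q[:,1])>54)&(abs(q[:,1])<73)&(q[:,2]>108)&(q[:,2]<230)&(q[:,0]<120)&(q[:,0]>0)]
    A=np.linspace(-.05,1.1,116)
    D=[(abs((q[:,0]-136)*np.sin(a)+(q[:,2]-103)*np.cos(a)-17)<2).sum() for a in A]
    return A[int(np.argmax(D))].round(3),max(D),len(q)
E
python3 - <<'E'
from h import *
s,_=avg(2,"side"); cv2.imwrite("pics/m.png",s["img"][120:290,200:380].repeat(3,0).repeat(3,1)); show()
print(lidang(load("side.npz")),lidang(load("top.npz")),lidang(s))
lidplan([(.6,117,21,-.33),(.56,118,20,-.31),(.52,119,20,-.3),(.48,120,19,-.28),(.44,121,19,-.27),(.4,122,19,-.25),(.36,123,18,-.24),(.32,124,18,-.22)])
E
```

```text
t 11.15 F [0.42 0.92 0.4 ] tip [ 55.2   0.2 187.2] sd [0.22 0.28 0.31] [0.  0.  0.1]
t 11.15 tcp [632.  110.  210.8] rot [ 3.141 -0.34   2.976] tip(tester) [[ 55.2   0.2 187.3]] F [0.21 0.63 0.71] w 0.3 tips 25.0 q [ 0.17  0.93 -0.73  1.25  0.38  1.44  0.89]
(np.float64(0.75), np.int64(195), 296) (np.float64(0.75), np.int64(611), 746) (np.float64(0.62), np.int64(238), 339)
0.6 117 21 -0.33 [ 51.   0. 186.] [ 0.007 -0.     0.004] [-0.    -0.003  0.001]
0.56 118 20 -0.31 [ 47.   0. 183.] [ 0.015 -0.     0.014] [-0.    -0.01   0.001]
0.52 119 20 -0.3 [ 43.   0. 179.] [ 0.02  -0.     0.023] [-0.    -0.013  0.001]
0.48 120 19 -0.28 [ 38.   0. 175.] [ 0.027 -0.     0.034] [-0.    -0.019  0.001]
0.44 121 19 -0.27 [ 35.   0. 172.] [ 0.032 -0.     0.043] [-0.    -0.022  0.001]
0.4 122 19 -0.25 [ 31.   0. 168.] [ 0.037 -0.     0.053] [-0.    -0.029  0.001]
0.36 123 18 -0.24 [ 27.   0. 163.] [ 0.042 -0.     0.064] [-0.    -0.032  0.001]
0.32 124 18 -0.22 [ 24.   0. 159.] [ 0.046 -0.     0.074] [-0.    -0.038  0.001]
```

View pics/m.png

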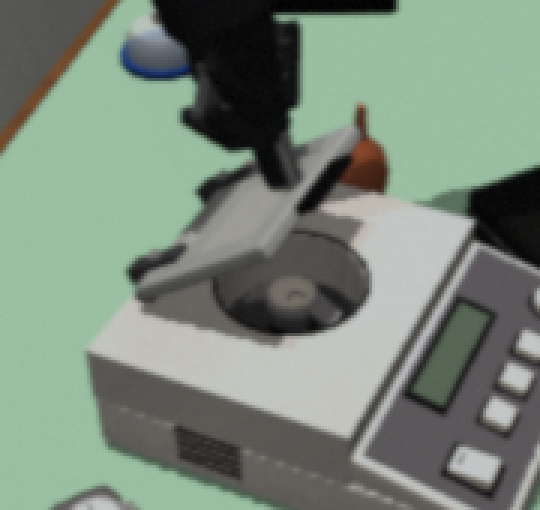

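The lid follows the tips and is now at 0.62 rad. I'll continue.

>>> carry_out(dp=[[0.007, 0, 0.005], [0.013, 0, 0.012], [0.018, 0, 0.019], [0.022, 0, 0.026], [0.026, 0, 0.033], [0.03, 0, 0.04], [0.034, 0, 0.047], [0.037, 0, 0.053], [0.04, 0, 0.059], [0.043, 0, 0.066]], angular=[[0, -0.003, 0], [0, -0.008, 0], [0, -0.012, 0], [0, -0.015, 0], [0, -0.018, 0], [0, -0.021, 0], [0, -0.025, 0], [0, -0.029, 0], [0, -0.031, 0], [0, -0.033, 0]], gripper=[-1, -1, -1, -1, -1, -1, -1, -1, -1, -1])

```text
clock: 11.98
ee_pos: [601.0, 115.1, 186.8]
ee_rot: [3.141, -0.236, 2.976]
force: [1.0, -0.1, 1.0]
gripper_width: 0.1
```

Run:
```python
from h import *
s,_=avg(2,"side"); show(); print(lidang(s))
lidplan([(.32,124,18,-.22),(.28,124,18,-.2),(.24,124,18,-.18),(.2,124,18,-.15),(.16,124,18,-.12),(.12,124,18,-.1),(.08,124,17,-.06),(.04,124,17,-.03)])
```

```text
t 12.0833 F [-0.43 -0.04 -0.13] tip [ 25.4  -0.  162.1] sd [0.17 0.02 0.38] [0.1 0.  0.1]
t 12.0833 tcp [600.2 115.1 186.5] rot [ 3.142 -0.238  2.977] tip(tester) [[ 2.550e+01 -1.000e-01  1.622e+02]] F [-0.26 -0.06  0.25] w 0.3 tips 25.0 q [ 0.19  0.86 -0.73  1.47  0.43  1.21  0.81]
(np.float64(0.34), np.int64(346), 436)
0.32 124 18 -0.22 [ 24.   0. 159.] [0.002 0.    0.007] [-0.    -0.006  0.001]
0.28 124 18 -0.2 [ 22.   0. 155.] [0.005 0.    0.017] [-0.    -0.012  0.001]
0.24 124 18 -0.18 [ 20.   0. 150.] [0.008 0.    0.027] [-0.    -0.018  0.001]
0.2 124 18 -0.15 [ 18.   0. 145.] [0.011 0.    0.037] [-0.    -0.028  0.001]
0.16 124 18 -0.12 [ 16.   0. 141.] [0.013 0.    0.047] [-0.    -0.038  0.001]
0.12 124 18 -0.1 [ 15.   0. 136.] [0.015 0.    0.057] [-0.    -0.044  0.001]
0.08 124 17 -0.06 [ 14.   0. 130.] [0.016 0.    0.069] [-0.    -0.057  0.001]
0.04 124 17 -0.03 [ 13.   0. 125.] [0.017 0.    0.08 ] [-0.    -0.066  0.001]
```

>>> carry_out(dp=[[0.002, 0, 0.006], [0.004, 0, 0.012], [0.006, 0, 0.018], [0.007, 0, 0.024], [0.009, 0, 0.03], [0.01, 0, 0.036], [0.012, 0, 0.042], [0.013, 0, 0.048], [0.014, 0, 0.053], [0.015, 0, 0.057]], angular=[[0, -0.005, 0], [0, -0.009, 0], [0, -0.013, 0], [0, -0.017, 0], [0, -0.021, 0], [0, -0.026, 0], [0, -0.032, 0], [0, -0.038, 0], [0, -0.041, 0], [0, -0.044, 0]], gripper=[-1, -1, -1, -1, -1, -1, -1, -1, -1, -1])

```text
clock: 12.92
ee_pos: [586.1, 117.6, 160.4]
ee_rot: [3.141, -0.099, 2.977]
force: [-0.3, 0.2, 0.6]
gripper_width: 0.1
```

Run:
```python
from h import *
s,_=avg(2,"side"); show(); print(lidang(s))
lidplan([(.1,124,18,-.08),(.08,124,17,-.06),(.06,124,17,-.05),(.04,124,17,-.03),(.02,124,17,-.02),(0,124,17,0),(0,124,16,0)])
```

```text
t 13.0167 F [-0.44 -0.03  0.44] tip [ 1.410e+01 -1.000e-01  1.354e+02] sd [0.26 0.08 0.37] [0.1 0.  0.1]
t 13.0167 tcp [585.7 117.5 160.4] rot [-3.141 -0.1    2.978] tip(tester) [[ 1.420e+01 -1.000e-01  1.355e+02]] F [-0.71 -0.1   0.08] w -0.0 tips 25.0 q [ 0.18  0.8  -0.69  1.66  0.52  0.97  0.7 ]
(np.float64(0.11), np.int64(408), 648)
0.1 124 18 -0.08 [ 14.   0. 133.] [0.    0.    0.004] [-0.    -0.006  0.001]
0.08 124 17 -0.06 [ 14.   0. 130.] [0.002 0.    0.011] [-0.    -0.013  0.001]
0.06 124 17 -0.05 [ 13.   0. 127.] [0.003 0.    0.016] [-0.    -0.016  0.001]
0.04 124 17 -0.03 [ 13.   0. 125.] [0.004 0.    0.021] [-0.    -0.022  0.001]
0.02 124 17 -0.02 [ 12.   0. 122.] [0.005 0.    0.026] [-0.    -0.026  0.001]
0 124 17 0 [ 12.   0. 120.] [0.006 0.    0.032] [-0.    -0.032  0.001]
0 124 16 0 [ 12.   0. 119.] [0.006 0.    0.034] [-0.    -0.032  0.001]
```

>>> carry_out(dp=[[0, 0, 0.003], [0.001, 0, 0.006], [0.002, 0, 0.009], [0.002, 0, 0.012], [0.003, 0, 0.015], [0.003, 0, 0.017], [0.004, 0, 0.019], [0.004, 0, 0.021], [0.005, 0, 0.023], [0.005, 0, 0.025]], angular=[[0, -0.003, 0], [0, -0.006, 0], [0, -0.009, 0], [0, -0.013, 0], [0, -0.015, 0], [0, -0.018, 0], [0, -0.021, 0], [0, -0.023, 0], [0, -0.025, 0], [0, -0.027, 0]], gripper=[-1, -1, -1, -1, -1, -1, -1, -1, -1, -1])

```text
clock: 13.85
ee_pos: [581.8, 118.2, 148.1]
ee_rot: [-3.141, -0.015, 2.978]
force: [0.3, 0.1, 1.4]
gripper_width: -0.3
```

Run:
```python
from h import *
s,_=avg(2,"side"); show(); print(lidang(s))
lidplan([(0.02,124,17,0),(0,124,17,0),(0,124,15,0),(0,124,13,0)])
```

```text
t 13.95 F [-0.48  0.07 -0.03] tip [ 1.23e+01 -1.00e-01  1.23e+02] sd [0.14 0.2  0.3 ] [0.1 0.  0. ]
t 13.95 tcp [581.8 118.2 148.1] rot [-3.141 -0.015  2.978] tip(tester) [[ 1.240e+01 -1.000e-01  1.231e+02]] F [-0.62  0.27 -0.33] w 0.1 tips 25.0 q [ 0.15  0.77 -0.65  1.75  0.59  0.84  0.63]
(np.float64(0.01), np.int64(460), 684)
0.02 124 17 0 [ 12.   0. 122.] [0.001 0.    0.001] [-0.    -0.005  0.001]
0 124 17 0 [ 12.   0. 120.] [0.001 0.    0.006] [-0.    -0.005  0.001]
0 124 15 0 [ 12.   0. 118.] [0.001 0.    0.01 ] [-0.    -0.005  0.001]
0 124 13 0 [ 12.   0. 116.] [0.001 0.    0.014] [-0.    -0.005  0.001]
```

>>> carry_out(dp=[[0, 0, 0.001], [0, 0, 0.002], [0, 0, 0.003], [0, 0, 0.004], [0.001, 0, 0.005], [0.001, 0, 0.006], [0.001, 0, 0.007], [0.001, 0, 0.008]], angular=[[0, -0.003, 0], [0, -0.005, 0], [0, -0.005, 0], [0, -0.005, 0], [0, -0.005, 0], [0, -0.005, 0], [0, -0.005, 0], [0, -0.005, 0]], gripper=[-1, -1, -1, -1, -1, -1, -1, -1])

```text
clock: 14.62
ee_pos: [581.5, 118.3, 144.3]
ee_rot: [-3.141, 0.001, 2.978]
force: [0.3, -1.2, 3.4]
gripper_width: 0.3
```

Run:
```python
from h import *
s,_=avg(3,"side"); show(); print(lidang(s))
```

```text
t 14.7667 F [-0.48 -0.51  4.26] tip [ 12.4  -0.  119.3] sd [0.1  0.46 0.48] [0. 0. 0.]
t 14.7667 tcp [581.4 118.3 144.3] rot [-3.141e+00  1.000e-03  2.978e+00] tip(tester) [[ 1.230e+01 -1.000e-01  1.193e+02]] F [-0.62  0.11  4.11] w 0.2 tips 25.0 q [ 0.14  0.77 -0.64  1.77  0.61  0.81  0.61]
(np.float64(-0.01), np.int64(459), 692)
```

There is a sustained 4.3 N at z≈119, so the stop is reached. I'll press a little further onto the seal to be sure.

>>> carry_out(dp=[[0, 0, 0.001], [0, 0, 0.002], [0, 0, 0.003], [0, 0, 0.004], [0, 0, 0.004]], angular=[[0, 0, 0], [0, 0, 0], [0, 0, 0], [0, 0, 0], [0, 0, 0]], gripper=[-1, -1, -1, -1, -1])

```text
clock: 15.18
ee_pos: [581.5, 118.3, 142.4]
ee_rot: [-3.141, 0.001, 2.978]
force: [-0.4, -0.6, 5.2]
gripper_width: 0.6
```

Run:
```python
from h import *
s,_=avg(2,"side")
```

```text
t 15.2833 F [-1.01 -0.88  5.98] tip [ 12.4  -0.  117.5] sd [0.18 0.27 1.11] [0. 0. 0.]
```

The lid reached its stop: 6 N and 2 mm into the seal springs, gently. I'll retreat straight up and then go to the start key.

>>> carry_out(dp=[[0, 0, -0.003], [0, 0, -0.008], [0, 0, -0.03], [0, 0, -0.08], [0, 0, -0.12], [0.05, -0.02, -0.14], [0.12, -0.08, -0.14], [0.19, -0.14, -0.14], [0.25, -0.17, -0.14], [0.25, -0.17, -0.14]], angular=[[0, 0, 0], [0, 0, 0], [0, 0, 0], [0, 0, 0], [0, 0, 0], [0, 0, 0], [0, 0, 0], [0, 0, 0], [0, 0, 0], [0, 0, 0]], gripper=[-1, -1, -1, -1, -1, -1, -1, -1, -1, -1])

```text
clock: 16.12
ee_pos: [433.3, 50.0, 211.0]
ee_rot: [-3.13, -0.011, 2.978]
force: [-1.0, -0.9, -0.4]
gripper_width: 0.0
```

Run:
```python
from h import *
show()
s=robot.snapshot("side"); print(lidang(s)); cv2.imwrite("pics/n.png",s["img"][60:360,150:510].repeat(2,0).repeat(2,1)); print(rslope(s))
s=robot.snapshot("wrist"); cv2.imwrite("pics/n2.png",s["img"]); print(find(s,"start_top"))
for z in(110,84): print(plan((-118,-86,z),.02))
```

```text
t 16.1167 tcp [433.3  50.  211. ] rot [-3.13  -0.011  2.978] tip(tester) [[-122.6  -92.5  186. ]] F [-0.96 -0.88 -0.41] w 0.0 tips 25.0 q [ 0.35  0.49 -0.75  2.11  0.51  0.74  0.67]
(np.float64(-0.01), np.int64(588), 741)
(95, array([-2.0000e-03, -1.5000e-02,  7.4957e+01]), [75.0, 74.6, 75.1, 74.9, 75.3])
[(0.77, array([320.7, 197.8]), np.int64(912), array([437.6,  53.7,  76.7])), (0.21, array([600.5, 230.7]), np.int64(5409), array([529.8, 331.2,  32.3]))]
(array([438.1,  55.4, 135. ]), array([ 0.0139, -0.0011,  0.1562]), array([-0.    , -0.0055,  0.0013]))
(array([438.1,  55.4, 109. ]), array([ 0.014 , -0.0011,  0.2082]), array([-0.    , -0.0055,  0.0013]))
```

View pics/n.png

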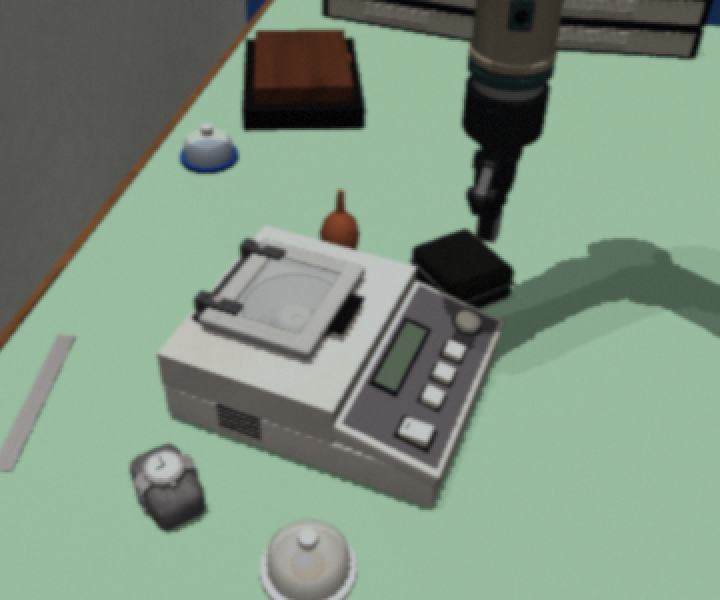

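View pics/n2.png

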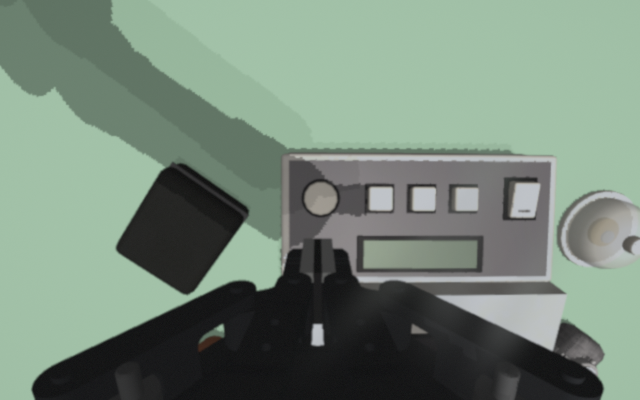

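The side view shows the lid flat and shut (lidang −0.01). The start key is at (320,198) in the wrist view, and the bystanders haven't moved. I'll descend to it now.

>>> carry_out(dp=[[0.01, 0, 0.06], [0.014, 0, 0.12], [0.014, 0, 0.17], [0.014, 0, 0.2], [0.014, 0, 0.2], [0.014, 0, 0.2]], angular=[[0, -0.005, 0], [0, -0.005, 0], [0, -0.005, 0], [0, -0.005, 0], [0, -0.005, 0], [0, -0.005, 0]], gripper=[-1, -1, -1, -1, -1, -1])

```text
clock: 16.77
ee_pos: [439.3, 57.2, 112.8]
ee_rot: [3.141, 0.018, 2.979]
force: [0.4, -0.3, 0.4]
gripper_width: 0.1
```

Run:
```python
from h import *
s,_=avg(2); cv2.imwrite("pics/o.png",s["img"]); show()
for z in(78,71): print(plan((-119,-86,z),.02))
```

```text
t 16.8667 F [ 1.12 -0.08  0.46] tip [-116.7  -84.2   88.7] sd [0.48 0.45 0.16] [0.1 0.1 0.2]
t 16.8667 tcp [439.6  56.9 113.9] rot [3.14  0.021 2.978] tip(tester) [[-116.7  -84.2   88.9]] F [1.6  0.37 0.3 ] w 0.3 tips 25.0 q [ 0.17  0.64 -0.53  2.21  0.77  0.46  0.43]
(array([437.1,  55.6, 103. ]), array([ 0.005 , -0.0035,  0.0217]), array([0.0005, 0.0002, 0.0014]))
(array([437.1,  55.6,  96. ]), array([ 0.0053, -0.0035,  0.0357]), array([0.0005, 0.0002, 0.0014]))
```

View pics/o.png

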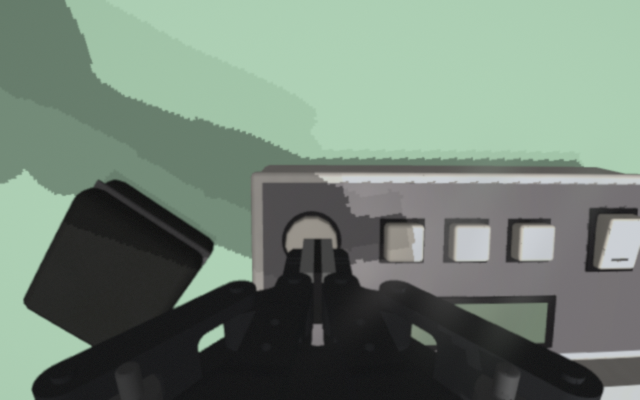

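The tips are over the start key at (313,238). I'll press it.

>>> carry_out(dp=[[0.005, -0.003, 0.01], [0.005, -0.003, 0.018], [0.005, -0.003, 0.023], [0.005, -0.003, 0.028], [0.005, -0.003, 0.032], [0.005, -0.003, 0.034], [0.005, -0.003, 0.034]], angular=[[0, 0, 0], [0, 0, 0], [0, 0, 0], [0, 0, 0], [0, 0, 0], [0, 0, 0], [0, 0, 0]], gripper=[-1, -1, -1, -1, -1, -1, -1])

```text
clock: 17.45
ee_pos: [438.2, 55.6, 97.0]
ee_rot: [3.14, 0.022, 2.978]
force: [1.9, -1.5, 5.4]
gripper_width: 0.2
```

Run:
```python
from h import *
avg(3)
```

```text
t 17.6 F [ 2.78 -1.44  5.15] tip [-118.2  -85.7   72.1] sd [0.73 0.21 0.35] [0.1 0.  0. ]
```

The force is about 5 N at z≈72, roughly 5 mm of travel, so the key counts as pressed. I'll release and check.

>>> carry_out(dp=[[0, 0, -0.008], [0, 0, -0.03], [0, 0, -0.08], [0, 0, -0.15], [0, 0, -0.22], [0, 0, -0.3], [0, -0.05, -0.33], [0, -0.12, -0.33], [0, -0.2, -0.33], [0, -0.25, -0.33]], angular=[[0, 0, 0], [0, 0, 0], [0, 0, 0], [0, 0, 0], [0, 0, 0], [0, 0, 0], [0, 0, 0], [0, 0, 0], [0, 0, 0], [0, 0, 0]], gripper=[-1, -1, -1, -1, -1, -1, -1, -1, -1, -1])

```text
clock: 18.43
ee_pos: [411.7, -70.1, 261.7]
ee_rot: [-3.141, 0.019, 2.976]
force: [0.5, 0.3, 0.2]
gripper_width: -0.2
```

Run:
```python
from h import *
s,_=avg(3,"side"); print(lidang(s),rslope(s)); cv2.imwrite("pics/p.png",s["img"][60:360,150:510].repeat(2,0).repeat(2,1))
t=robot.snapshot("top"); cv2.imwrite("pics/p2.png",t["img"]); print(rslope(t))
T0=load("top.npz");S0=load("side.npz")
for nm,a,b,names in (("top",T0,t,None),("side",S0,s,None)):
    for y,n in ((36,"L"),(0,"M"),(-36,"R"),(-86,"S")):
        uv=proj(b,[W((-118.9,y,75.2))])[0].round().astype(int); k=lambda x:x["z_map"][uv[1]-2:uv[1]+3,uv[0]-2:uv[0]+3].mean().round(1)
        print(nm,n,k(a),k(b))
for n in ("blower","dust_cover","cushion","travel_case"): print(n,find(t,n)[:1],find(s,n)[:1])
```

```text
t 18.5833 F [-0.31 -1.5  -0.31] tip [-123.  -215.6  236.2] sd [0.35 2.35 0.74] [0.4 2.4 0.2]
(np.float64(-0.01), np.int64(594), 750) (104, array([ 9.0000e-03, -4.9000e-02,  7.4768e+01]), [75.2, 75.2, 74.6, 75.4, 75.1])
(111, array([-5.300e-02,  8.000e-03,  7.601e+01]), [76.6, 76.6, 76.1, 76.4, 75.6])
top L 1013.7 1013.7
top M 1013.2 1013.3
top R 1013.9 1013.3
top S 972.9 1013.2
side L 868.4 868.5
side M 894.2 894.3
side R 920.4 920.8
side S 956.4 956.3
blower [(0.67, array([389.1, 194.4]), np.int64(460), array([ 618.9, -102.4,   64.8]))] [(0.58, array([319.8, 172.5]), np.int64(339), array([620.7, -94.6,  62.4]))]
dust_cover [(0.66, array([179.8, 228.1]), np.int64(1314), array([538.3, 344.4,  36.1]))] [(0.55, array([304.2, 343.2]), np.int64(1815), array([536.3, 367.8,  31.8]))]
cushion [(0.85, array([201.1, 158.2]), np.int64(927), array([690.9, 304.8,  40.4]))] [(0.74, array([233.9, 302.7]), np.int64(1154), array([686.9, 322.6,  39.7]))]
travel_case [(0.61, array([380.2, 269.4]), np.int64(2087), array([460. , -87.2,  48.4]))] [(0.57, array([371.7, 246.1]), np.int64(65), array([452.9, 143.3,  74.4]))]
```

View pics/p.png

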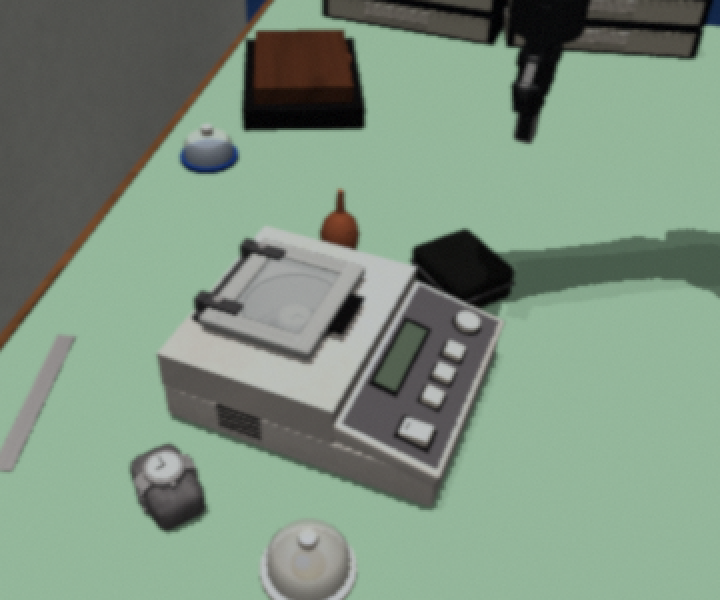

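View pics/p2.png

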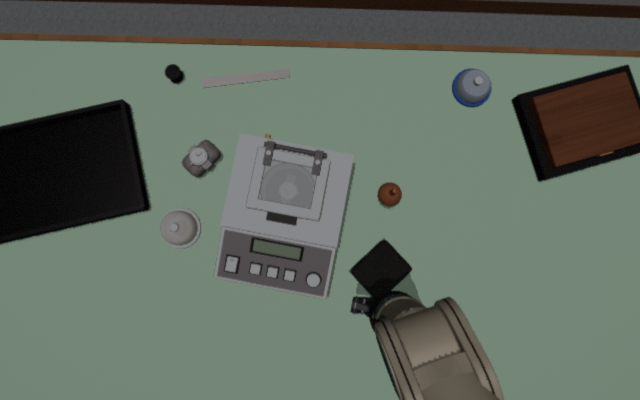

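The rocker is level, the lid is flat and shut, all keys are up, the bystanders haven't moved and the arm is clear. I'll hand in.

Run:
```python
from workcell import robot
print(robot.hand_in()); print(robot.sense()["clock"])
```

```text
the job is handed in; nothing more can be done
None
the job is handed in; nothing more can be done
```

I did all four steps in the order you asked and handed the job in at about 19 s. `hand_in()` gives no verdict, so these results rest on my own measurements.

With the jaws shut, I worked through the steps as follows:
1. **Rocker:** pressed the far half to about 5.5 N. Its face slope went from about 0.33 rad to level, so it is on.
2. **Middle key:** pressed to about 4.6 N, roughly 5 mm of travel.
3. **Lid:** pushed down along its arc, at 5–10 mm/s over the last few millimetres. It held about 4.3 N at the stop, and I pressed it on to about 6 N.
4. **Start key:** pressed to about 5 N, roughly 5 mm of travel.

**Last checks:**
- The lid measured −0.01 rad, which is flat within the measurement's resolution.
- The rocker was still level.
- All keys were back up, and the left and right square keys were never touched.
- The blower, dust cover and cushion were within about 1 mm of where they started. The arm was clear of everything.

**Uncertain or conflicting readings:**
- **Key travel:** I worked it out from force and tip height; I did not see it directly. The first middle-key push reached only about 2.2 mm, so I pressed deeper in the same stroke.
- **Start key:** it showed an unexpected sideways force of about 3 N, probably friction.
- **Travel case:** the side camera's network mistook a key for the case in the last check. The top camera put it within about 1.5 mm of its start, and it looks unmoved in the picture.

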